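# Clamp the auger clean-out shut

## Task

The grey plug in the sloping clean-out of the feed auger has crept out of its bore. Press it fully home first, then tighten the clamping lever beside it clockwise as far as the screw will go; its two stop posts allow only a short stroke, so lift the lever off its serrations, swing it back, let it drop in and turn again. Leave the lever down in its serrations and the wrench, collar ring and grease jar where they stand.

Things in the scene. Friction and masses are not known exactly. Their poses are not given: they have to be found in the camera images.
- outlet: Clean-out fitting, fixed: grey cast foot 170 x 220 x 22 mm carrying a sloping grey head plate. Origin: on the ledge below the middle of the plate's face; x points from the open front (lever side) to the rear, z up.
- face (a point): Middle of the face of the head plate (140 mm up the slope, 190 mm across), 105 mm above the ledge. Its z is the outward normal of the plate, leaning 30 deg from vertical towards the outlet's front (-x); its x points up the slope to the rear, its y is the outlet's y.
- guard (a point): Middle of a level steel guard bar, 22 mm round, that runs over the head along the outlet's y, 283 mm above the ledge and 12 mm to the front of the outlet's origin, on legs 200 mm either side (110 mm to the rear). A vertical tool over the plug would hit it; a tool leaning 30 deg, square to the plate, passes in front of it.
- plug_top (a point): Centre of the top of the plug's boss (30 mm across, 10 mm high). The grey plastic plug, rim 66 mm across, sits 70 mm from the stud along the stud's +y. Its z points out along the bore, parallel to the screw axis; press along -z. The top is 27 mm above the face at joint value 0 and 19 mm when home.
- plug (a joint): How far the plug has been pressed in, m: 0 = fully proud, 0.008 = fully home (hard stop). It moves stiffly (about 6 N) and stays where it is left.
- stud (a point): Where the clamp screw's axis meets the face, 30 mm to the -y side of its middle; axes as face, z = screw axis. Above it: boss to 10 mm, hub (radius 27 mm) to 22 mm with 12 serrations 6 mm high on top (30 deg apart, radius 19 to 25), lever head to 45 mm, screw end to 64 mm. A keeper finger on the hub (46 mm radius, 10 to 18 mm up) swings over the plug's rim as the screw tightens.
- lever_grip (a point): Middle of the lever's black handle (42 mm long radially, 16 mm wide, 24 mm tall), 92 mm from the screw axis, 44 mm above the face with the lever down. Its x points outwards along the lever, z along the screw axis, y across the handle: grip across y with the tool along -z. The lever swings only within 40 deg either side of downhill (the stud's -x). Tightening, its angle about the stud's z falls.
- stop_a (a point): Top of the first stop post (10 mm round, 52 mm tall, 54 mm from the screw axis). The lever's centre line meets it at +40 deg about the stud's z, counted from the stud's -x (downhill): the end of the swing back. It stops the lever, lifted or not.
- stop_b (a point): Top of the second stop post, alike: it stops the lever's centre line at -40 deg from downhill, the end of the tightening stroke, on the plug's side.
- screw (a joint): Turn of the clamp screw, rad, growing as it tightens (clockwise): 0 to 2.0 = tight, a hard stop. It stays where it is left and takes about 0.7 N m (about 8 N at the handle).
- swing (a joint): Turn of the lever relative to the screw, rad, clockwise positive; 0 as started, with the serrations meshed, changing in steps of 0.524 (one serration) when re-meshed; falls as the lever is swung back. About 0.05 rad play either way. The lever's angle about the stud's z, from its x, is pi + 0.6 - screw - swing.
- lift (a joint): Lift of the lever along the screw axis, m: 0 = down and meshed, about 0.005 = riding on top of the serrations, more = clear, 0.012 = top stop. A spring presses it down (3 N at the bottom, 5 N at the top; lever 0.16 kg): let go, it drops in, or rides on the serrations until turned a little, then drops. Lifted, it swings freely and stays where it is let go.
- wrench: Steel wrench lying on the ledge in front of the outlet; bystander. Origin under its middle.
- collar: Aluminium collar ring, 72 mm across, 18 mm tall, on the ledge; bystander. Origin under its centre.
- grease: Grey grease jar, 60 mm across, 70 mm tall, on the ledge beside the outlet's foot; bystander. Origin under its centre.

How it is judged:
On the way, in this order (a step that is already met when the one before it is completed fails the run):
1. the plug is pressed fully home (value of joint plug above 0.007 m), for 0.2 s.
2. the lever is lifted clear of its serrations and swung back over them (value of joint lift above 0.004 m and value of joint swing below -0.4 rad), for 0.05 s.
At the end, for the whole second after the job is handed in: The plug is home (within 1 mm), the clamp screw is tight (within 0.08 rad of its stop) and at rest, and the lever is down in its serrations (lift under 2 mm) (value of joint plug above 0.007 m and value of joint screw above 1.92 rad and value of joint lift below 0.002 m and velocity of joint screw below 0.05 rad/s); the robot touches nothing.
It fails at once if the wrench, the collar or the grease jar is pushed more than 40 mm from its place (distance of any of wrench, collar, grease from where it was at the start of the episode above 0.04 m).
It also fails if it takes over 53 s, if anything falls off the work surface, if the arm or the gripper's body presses on something with over 40 N, if the wrist force passes 120 N, or if a joint passes its speed limit or range.

## Robot

A 6-joint arm with a two-finger parallel gripper is mounted at the origin on the work surface. World frame = base frame: x ahead of the robot, y to its left, z up, the work surface at z = 0. Lengths are in m, angles in rad, forces in N, time in s.
With the tool pointing down it reaches from about 0.4 to 0.925 m from the base axis. Payload 3.4 kg.
Tool frame: the origin (TCP) lies at the very end of the fingers, on their centre line; the grasp point (between the pads) lies 19 mm behind it (r.grasp_offset is the distance from the TCP to the grasp point, in m); z points along the fingers, y is the line along which they close (so a half turn about z gives the same grasp; the last joint's range is limited). The gripper opens to 85 mm and grips with 20 to 120 N. Pads are 22 mm wide; open, the fingers measure 114 mm over their backs; the gripper's body (76 mm by 85 mm) begins 54 mm behind the grasp point. The pads swing forward as they close: fully open they stand 13 mm farther back than shut.
Start: joints at [1.075, 0.307, 1.506, -0, 1.328, -0.073], TCP at [0.235, 0.525, 0.231] pointing down, gripper open.
Joint ranges: [-3.12, 3.12], [-1.05, 2.28], [0.14, 2.33], [-1.42, 4.57], [0.1, 2.73], [-2.68, 2.68]. Speed limits (rad/s): [2.57, 2.57, 3.14, 3.14, 3.14, 3.14].

## Interface

Orientations are given as a 3x3 rotation matrix whose columns are the frame's x, y, z axes.
In Python, from rig import r gives the robot as it stands. Calls block until the motion is done:
- r.move_to(position, orientation): joint-space move of the TCP to a pose.
- r.movel(position, orientation=None, feed=0.15, contact_N=None): straight line of the TCP; orientation=None keeps the orientation; feed is the mean speed in m/s. With contact_N (N) it stops when the force on the tool has changed by that much, and returns True; else False.
- r.set_joints(angles): joint-space move.
- r.release() and r.gripper_close(strength=None): open the fingers fully, or close them until they stop; strength is the grip in N (None keeps the last).
- r.hold(seconds).
- r.solve_ik(position, orientation): joint angles nearest the present ones, or None.
- r.get_state(): the state.
- r.grab_frame(name): name is "scene" or "top" or "wrist"; returns a dict with "frame" (420x560x3 uint8, blue, green, red), "z_map" (420x560 float32, m along the optical axis (not along the pixel's ray), 0 where there is no reading), "vertical_fov" (degrees; the focal length in pixels is half the picture's height over the tangent of half this angle, whatever the lens; pixels are square), "cx", "cy" (the principal point, pixels), "position" and "orientation" of the camera in the world. Camera axes: x right, y down, z forward; pixel columns grow to the right and rows downward; lengths in m; the calibration is good to about 2 mm. A picture is of the moment at which its call begins.
A pose or a line that the arm cannot do raises r.PlanningError and nothing moves.
- r.close_job(): hands the job in; it is judged then, once.
The state is a dict: "t": time; "qpos": joint angles; "qd": joint speeds; "joint_torque": joint torques, N m; "position": TCP position; "eef_rot": TCP orientation; "ft_force": force on the tool from outside, world axes, zero at the start; "wrist_torque": the same for the moment, N m; "gripper_width": finger opening in m; "finger_force": force on a finger pad.
Only numpy, scipy, OpenCV 4.12 (cv2) and the standard library are available. Lean on these libraries where they do the work, as an engineer would, in place of code of your own. Each camera call takes 0.05 s, during which the arm holds its last target. There are 200 camera calls.

## Working session

There is one attempt and no reset: what is moved stays moved. The work goes in short steps, each a Python script; the robot and the scene stay as the last script left them, time stands still between calls to the robot, and variables do not carry over. Pictures are saved under pics/ and viewed, at most 10 in all, crops included, and the job is handed in when it is done.

```bash
ls; mkdir -p pics; cat > h.py <<'E'
from rig import r
import numpy as np, cv2
def grab(n,save):
    d=r.grab_frame(n); cv2.imwrite(f'pics/{save}.png',d['frame']); np.savez(f'pics/{save}.npz',**{k:d[k] for k in d}); return d
def px(d,u,v,z=None):
    h=d['frame'].shape[0]; f=h/2/np.tan(np.radians(float(d['vertical_fov']))/2)
    if z is None: z=d['z_map'][int(v),int(u)]
    return np.array(d['position'])+np.array(d['orientation'])@(np.array([(u-d['cx'])/f,(v-d['cy'])/f,1])*z)
E
python3 - <<'E'
from h import *
for n in('scene','top','wrist'):
    d=grab(n,n+'0'); print(n,d['vertical_fov'],d['position'],d['orientation'])
print(r.get_state())
E
```

```text
pics
scene 49.188399826242296 [ 0.98200147 -0.29083373  0.86765802] [[ 0.57863078  0.6682232  -0.46761541]
 [ 0.81542727 -0.48542457  0.31534324]
 [-0.01627234 -0.56377366 -0.82576902]]
top 55.59302708657901 [ 0.54899893 -0.0368087   0.85825834] [[-0.01237231 -0.99656881  0.08183843]
 [-0.99960525  0.01026224 -0.02615398]
 [ 0.0252244  -0.08212971 -0.99630238]]
wrist 61.90821283730393 [0.16668544 0.55489017 0.37275817] [[ 0.40868363  0.8725259   0.26772418]
 [ 0.91267103 -0.38972354 -0.12307377]
 [-0.00304664  0.29464233 -0.95560275]]
{'t': 0.15, 'qpos': array([ 1.07549939e+00,  3.07413585e-01,  1.50741077e+00, -3.48057870e-05,
        1.32842027e+00, -7.34983899e-02]), 'qd': array([ 0.00093973, -0.00140064, -0.00401513,  0.00094141,  0.00060819,
        0.00085964]), 'joint_torque': array([ 5.76430139e-04, -4.57976604e+01, -2.52220416e+01,  1.69954178e-04,
        8.38747888e-03,  3.92667539e-05]), 'position': array([0.23517154, 0.52409337, 0.23057142]), 'eef_rot': array([[-9.12357487e-01,  4.09393754e-01, -7.55445896e-04],
       [ 4.09394442e-01,  9.12356307e-01, -1.46951608e-03],
       [ 8.76251256e-05, -1.64999934e-03, -9.99998635e-01]]), 'ft_force': array([ 0.21257509, -0.52796094,  0.02871477]), 'wrist_torque': array([ 0.02000204,  0.03541889, -0.02520481]), 'finger_force': 0.0, 'gripper_width': 0.08535320827875836}
```

View pics/top0.png

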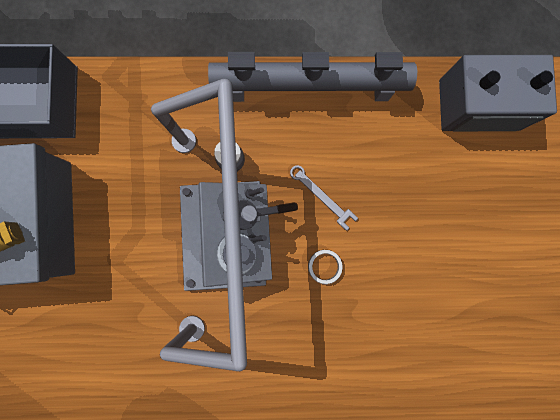

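View pics/scene0.png

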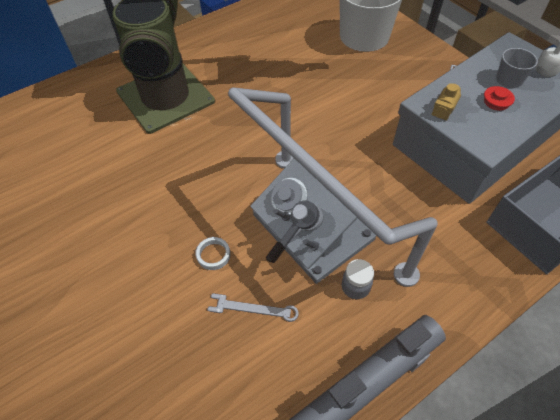

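The top view shows the lever at about (270,211), pointing right (world -y), with the screw at (249,212) and the plug at (238,253) partly under the guard bar. The wrench is at (325,200) and the collar at (326,267). In the scene view the plug boss is at (287,193), the screw end at (302,212) and the handle at (287,240). Next, enlarged crops.

```bash
python3 - <<'E'
import cv2,numpy as np
a=cv2.imread('pics/top0.png')[170:300,170:310];b=cv2.imread('pics/scene0.png')[160:290,240:380]
f=lambda i:cv2.resize(i,None,fx=2.8,fy=4.0*0.7,interpolation=cv2.INTER_CUBIC)
cv2.imwrite('pics/crop1.png',np.hstack([f(a),f(b)]))
E
```

```text
(no output)
```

View pics/crop1.png

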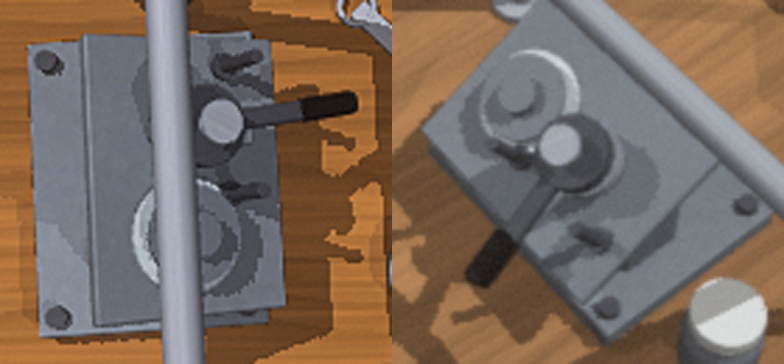

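The left crop shows the screw end at full-frame (249.3,212.9), the handle at (288,207.5) and the boss at about (243,254). The right crop shows the screw end at (299.3,211.8), the boss at (285.7,194.6) and the handle at (275,252).

```bash
cat >> h.py <<'E'
def ray(d,u,v):
    p=px(d,u,v,1.0)-d['position']; return np.array(d['position']),p/np.linalg.norm(p)
def tri(obs):
    A=np.zeros((3,3));b=np.zeros(3)
    for d,u,v in obs:
        c,q=ray(d,u,v);P=np.eye(3)-np.outer(q,q);A+=P;b+=P@c
    x=np.linalg.solve(A,b); res=[np.linalg.norm((np.eye(3)-np.outer(q,q))@(x-c)) for c,q in (ray(*o) for o in obs)]
    return x,res
def cloud(d):
    v,u=np.mgrid[0:420,0:560]; z=d['z_map']; f=210/np.tan(np.radians(float(d['vertical_fov']))/2)
    C=np.stack([(u-d['cx'])/f*z,(v-d['cy'])/f*z,z],-1); return C@np.array(d['orientation']).T+np.array(d['position'])
E
python3 - <<'E'
from h import *
T=np.load('pics/top0.npz');S=np.load('pics/scene0.npz')
np.set_printoptions(precision=4,suppress=True)
for n,a,b in(('screw_end',(249.3,212.9),(299.3,211.8)),('boss',(243,254),(285.7,194.6)),('grip',(288,207.5),(275,252))):
    print(n,tri([(T,*a),(S,*b)]),px(T,*a),px(S,*b))
from scipy.optimize import least_squares
for d,name in((T,'T'),(S,'S')):
    P=cloud(d).reshape(-1,3)
    m=(abs(P[:,0]-0.5)<.2)&(abs(P[:,1]-.05)<.15)&(P[:,2]>.03)&(P[:,2]<.17)
    Q=P[m]; rng=np.random.default_rng(0);best=0
    for _ in range(3000):
        a=Q[rng.choice(len(Q),3,False)];n=np.cross(a[1]-a[0],a[2]-a[0]);L=np.linalg.norm(n)
        if L<1e-6: continue
        n/=L; n*=np.sign(n[2])
        if not .8<n[2]<.93: continue
        k=abs((Q-a[0])@n)<.0015
        if k.sum()>best: best=k.sum();K=k
    F=Q[K];c=F.mean(0);n=np.linalg.svd(F-c)[2][2];n*=np.sign(n[2])
    print(name,len(Q),best,c,n,'tilt',np.degrees(np.arccos(n[2])),'yaw front',np.degrees(np.arctan2(n[1],n[0])),'offset n.c',n@c)
    # guard
    G=P[(P[:,2]>.275)&(P[:,2]<.30)&(abs(P[:,0]-.5)<.3)&(abs(P[:,1]-.05)<.08)]
    if len(G)>20:
        g=G.mean(0);v=np.linalg.svd(G-g)[2][0];print('guard',g,v,G.min(0),G.max(0))
E
```

```text
screw_end (array([0.6082, 0.0044, 0.1567]), [np.float64(0.0006044670010636265), np.float64(0.000604467001063707)]) [0.6083 0.0048 0.1594] [0.6092 0.0029 0.1591]
boss (array([0.5369, 0.021 , 0.1177]), [np.float64(0.002024261443109697), np.float64(0.0020242614431097232)]) [0.536  0.0185 0.1287] [0.5419 0.0199 0.1246]
grip (array([ 0.6235, -0.0651,  0.0982]), [np.float64(0.0007582643721139396), np.float64(0.0007582643721139935)]) [ 0.6222 -0.0654  0.1075] [ 0.6279 -0.0669  0.1067]
T 5931 2977 [0.575  0.0393 0.1084] [ 0.0261 -0.4993  0.8661] tilt 29.996165145331144 yaw front -87.00225992767193 offset n.c 0.08929152387805894
guard [0.5799 0.0234 0.2917] [-0.9988 -0.0483  0.0002] [0.3771 0.0028 0.275 ] [0.7969 0.0662 0.2978]
S 6493 2601 [0.5882 0.0335 0.1026] [ 0.0237 -0.4985  0.8666] tilt 29.939753686557967 yaw front -87.27562149433781 offset n.c 0.08618481061395863
guard [0.6189 0.0209 0.2887] [ 0.9986  0.0531 -0.0017] [0.3818 0.0012 0.2751] [0.798  0.0614 0.2952]
```

```bash
cat >> h.py <<'E'
np.set_printoptions(precision=4,suppress=True)
psi=np.radians(92.85)
ox=np.array([np.cos(psi),np.sin(psi),0]);oy=np.array([-np.sin(psi),np.cos(psi),0]);oz=np.array([0,0,1.])
n=-.5*ox+np.sqrt(.75)*oz; fx=np.sqrt(.75)*ox+.5*oz
stud=np.array([.6068,.0362,.1035])
plug=stud+.07*oy+.027*n
def rad(a): return -np.cos(a)*fx-np.sin(a)*oy   # a from downhill about n
def R(a,flip=1):
    x=flip*rad(a); z=-n; return np.column_stack([x,np.cross(z,x),z])
def gp(a,h=.044,rr=.092): # TCP for grasp at lever angle a, grip height h
    return stud+rr*rad(a)+(h-r.grasp_offset)*n
E
python3 - <<'E'
from h import *
print(plug,r.grasp_offset, n)
for f in(1,-1):
    print(f,'plug',r.solve_ik(plug,R(0,f)),r.solve_ik(plug+.08*n,R(0,f)),r.solve_ik(plug+.35*n,R(0,f)))
    for a in(.7,.2,-.35,-.7): print(a,r.solve_ik(gp(a),R(a,f)),r.solve_ik(gp(a)+.08*n,R(a,f)))
p=r.get_state()['position']
print(r.solve_ik([p[0],p[1],.5],r.get_state()['eef_rot']),r.solve_ik([p[0],p[1],.45],r.get_state()['eef_rot']))
E
```

```text
[0.5376 0.0192 0.1269] 0.0187 [ 0.0249 -0.4994  0.866 ]
1 plug [-0.3689  0.458   1.707   0.5024  1.2488  2.4948] [-0.4313  0.3968  1.5978  0.4645  1.4251  2.5266] [-0.6152  0.3511  1.0745  0.4511  2.0159  2.6114]
0.7 [-0.3722  0.6585  1.4005  0.4872  1.3435  1.8445] [-0.4223  0.6104  1.2979  0.4628  1.4985  1.8729]
0.2 [-0.4198  0.6341  1.488   0.4801  1.3068  2.2766] [-0.4709  0.5817  1.3847  0.4513  1.4664  2.3063]
-0.35 None None
-0.7 None None
-1 plug [-0.3689  0.458   1.707   0.5024  1.2488 -0.6467] [-0.4313  0.3968  1.5978  0.4645  1.4251 -0.615 ] [-0.6152  0.3511  1.0745  0.4511  2.0159 -0.5302]
0.7 [-0.3722  0.6585  1.4005  0.4872  1.3435 -1.2971] [-0.4223  0.6104  1.2979  0.4628  1.4985 -1.2687]
0.2 [-0.4198  0.6341  1.488   0.4801  1.3068 -0.865 ] [-0.4709  0.5817  1.3847  0.4513  1.4664 -0.8353]
-0.35 [-0.4508  0.582   1.6003  0.478   1.2653 -0.3679] [-0.5045  0.5241  1.4949  0.4437  1.4322 -0.3361]
-0.7 [-0.4526  0.5397  1.6664  0.4809  1.2449 -0.0308] [-0.509   0.4786  1.5592  0.4434  1.417   0.0021]
[ 1.0755  0.2272  0.9729 -0.      1.9431 -0.0735] [ 1.0755  0.2228  1.0952 -0.      1.8253 -0.0735]
```

```bash
python3 - <<'E'
from h import *
p=r.get_state()['position']
r.movel([p[0],p[1],.47],feed=.25)
r.gripper_close(40)
r.move_to(plug+.33*n,R(1.0))
r.movel(plug+.09*n,feed=.2)
grab('wrist','w1'); s=r.get_state(); print(s['t'],s['position'],plug+.09*n,s['ft_force'],s['gripper_width'])
E
```

```text
6.075 [ 0.5406 -0.0264  0.2057] [ 0.5398 -0.0257  0.2048] [ 0.646  -0.5072 -0.0822] -8.304524259615947e-05
```

View pics/w1.png

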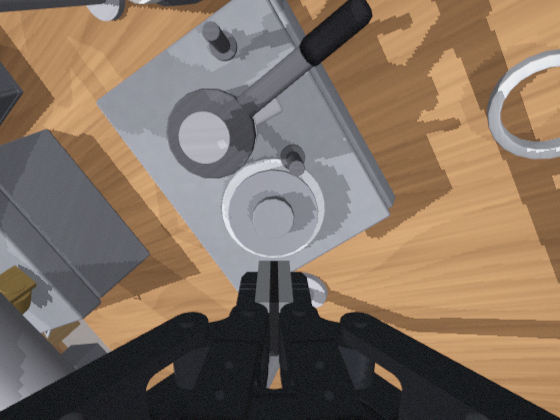

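The wrist view shows the boss top at (273,217), the screw end at (205,137) and the handle's middle at about (337,33). The fingers point at the boss. I'll compare these with the scene view by triangulation.

```bash
python3 - <<'E'
from h import *
W=np.load('pics/w1.npz');T=np.load('pics/top0.npz');S=np.load('pics/scene0.npz')
for nm,w,o,m in(('screw',(205,137),[(T,249.3,212.9),(S,299.3,211.8)],stud+.064*n),('boss',(273,217),[(S,285.7,194.6)],plug),('grip',(337,33),[(T,288,207.5),(S,275,252)],None)):
    x,e=tri([(W,*w)]+o); d=px(W,*w); print(nm,x,np.array(e),'depth',d,'model',m)
    for q in(x,d): v=q-stud; print('   face coords',v@fx,v@oy,v@n, 'a',np.arctan2(-(v@oy),-(v@fx)))
E
```

```text
screw [0.6085 0.0044 0.1577] [0.0004 0.0005 0.0008] depth [0.6086 0.0033 0.1594] model [0.6084 0.0042 0.1589]
   face coords -0.000502941119948374 -7.280034369074842e-05 0.06287762064831035 a 0.14375081431969647
   face coords -0.0005545556632066267 -0.00012687131838654128 0.06486089380966452 a 0.22490950149185532
boss [0.5377 0.0227 0.1202] [0.0015 0.0015] depth [0.5389 0.0185 0.1269] model [0.5376 0.0192 0.1269]
   face coords -0.0003563121149051246 0.06964373086457563 0.019478462568939273 a -1.565680159099215
   face coords -0.000690853937436401 0.06866020024267529 0.027448520710818065 a -1.5607347391233577
grip [ 0.6217 -0.0647  0.0954] [0.0026 0.002  0.0014] depth [ 0.6186 -0.0682  0.1067] model None
   face coords -0.09194809264254675 -0.00988296003415388 0.043787719444036276 a 0.10707305246723031
   face coords -0.08921317321674221 -0.00659982056459463 0.05519062813542515 a 0.07384358123601101
```

The model agrees to about 1 mm, and the lever angle is about +0.11 from downhill. Now pressing the plug.

```bash
python3 - <<'E'
from h import *
r.movel(plug+.012*n,feed=.12)
c=r.movel(plug-.014*n,feed=.02,contact_N=28)
s=r.get_state(); print(c,s['t'],'depth along n rel face',(s['position']-stud)@n,s['ft_force']@n)
r.hold(.3)
s=r.get_state(); print((s['position']-stud)@n,s['ft_force']@n)
r.movel(plug+.09*n,feed=.2)
r.release()
a=.12
r.move_to(gp(a)+.075*n,R(a,-1))
W=grab('wrist','w2'); s=r.get_state(); print(s['t'],s['position']-gp(a)-.075*n)
E
```

```text
True 7.8333 depth along n rel face 0.02025848753157783 5.962771094952188
0.020263015019147183 6.821489893650624
11.575 [-0.0001  0.0001  0.0002]
```

View pics/w2.png

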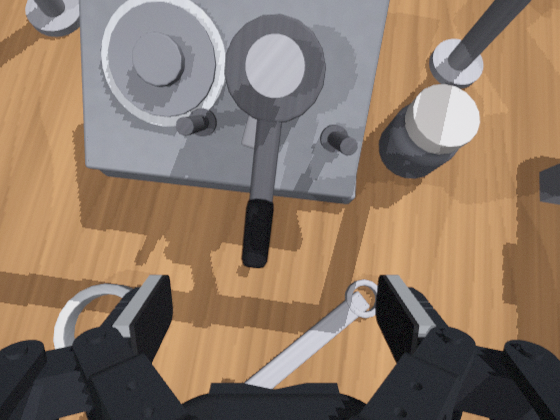

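The wrist view shows the boss at (158,60), the screw end at (275,66), and the handle from (261,200) to (256,266). I'll check the plug height relative to the plate, and the handle angle, from depth.

```bash
python3 - <<'E'
from h import *
for f,b,s in(('w1',(273,217),(205,137)),('w2',(158,60),(275,66))):
    W=np.load(f'pics/{f}.npz');P=cloud(W)-stud
    def h(u,v,k=4): return np.median(P[v-k:v+k+1,u-k:u+k+1].reshape(-1,3)@n)
    H=P@n; m=(abs(H)<.006)&(abs(P@fx)<.06)&(abs(P@oy-.03)<.09); print(f,'face',np.median(H[m]),m.sum(),'boss',h(*b),'screw',h(*s))
    H=P; hm=(abs(P@n-.055)<.005)&(P@fx<-.07)&(P@fx>-.12)&(abs(P@oy)<.06)
    q=P[hm]; print(' handle n',hm.sum(), np.median(q@fx),np.median(q@oy),np.median(q@n),'a',np.median(np.arctan2(-(q@oy),-(q@fx))), np.ptp(q@fx))
E
```

```text
w1 face 0.0011485003688825103 22934 boss 0.027640089802244167 screw 0.06452737318608494
 handle n 2315 -0.08956197454695361 -0.008156050447256865 0.05444956129986517 a 0.09039320784574319 0.040772594904182724
w2 face 0.0012333157544783249 24102 boss 0.020144683274582194 screw 0.0645785382424722
 handle n 1737 -0.08874305648003203 -0.00028815299827117575 0.05455654662099092 a 0.0031426865155219108 0.04049211684248877
```

The plug is home: 18.9 mm above the plate, down from 26.5. The lever is near a≈0.02. Next I grip it and make the first tightening stroke.

```bash
cat >> h.py <<'E'
def ang():
    v=np.array(r.get_state()['position'])-stud; return np.arctan2(-(v@oy),-(v@fx)), v@n+r.grasp_offset
def arc(a0,a1,h=.044,step=.18,feed=.1,cN=None):
    for a in np.linspace(a0,a1,int(np.ceil(abs(a1-a0)/step))+1)[1:]:
        c=r.movel(gp(a,h),R(a,-1),feed=feed,contact_N=cN)
        s=r.get_state();v=ang();print('a %.3f'%a,c,'t %.2f'%s['t'],'act %.3f h %.4f'%v,'Ft %.1f Fn %.1f'%(s['ft_force']@np.cross(n,rad(a)),s['ft_force']@n),flush=True)
        if c: return a
E
python3 - <<'E'
from h import *
a=.02
r.move_to(gp(a)+.05*n,R(a,-1))
r.movel(gp(a),feed=.12)
r.gripper_close(60); s=r.get_state(); print(s['t'],s['gripper_width'],ang(),s['ft_force'])
arc(a,-.6,cN=60)
E
```

```text
13.0333 0.015453036015887362 (np.float64(0.01712297765472411), np.float64(0.043634068170991476)) [ 0.8352  0.4855 -1.9501]
a -0.135 False t 13.34 act -0.134 h 0.0438 Ft 0.7 Fn -3.7
a -0.290 False t 13.65 act -0.288 h 0.0438 Ft 0.5 Fn -3.4
a -0.445 False t 13.96 act -0.443 h 0.0439 Ft 0.4 Fn -4.1
a -0.600 False t 14.27 act -0.599 h 0.0439 Ft -0.3 Fn -5.0
```

```bash
python3 - <<'E'
from h import *
s=r.get_state(); print(s['wrist_torque']@n,s['wrist_torque'],s['ft_force'],s['gripper_width'],s['finger_force'])
d=grab('wrist','w3'); a=d['frame'][0:300,80:480]
cv2.imwrite('pics/w3c.png',cv2.resize(a,None,fx=1.9,fy=1.9,interpolation=cv2.INTER_CUBIC))
E
```

```text
0.20280696122486286 [-0.0142  0.0878  0.2852] [-0.1669  2.8705 -4.1537] 0.01527985318489267 60.751487016677856
```

View pics/w3c.png

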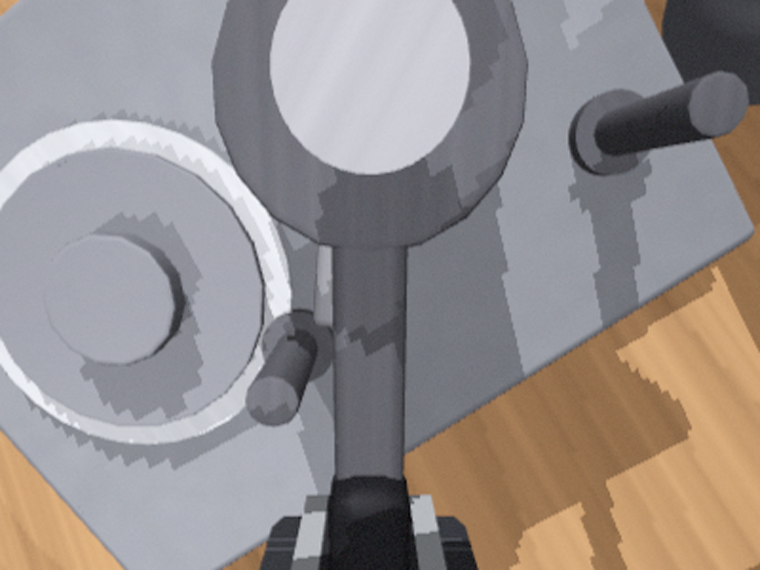

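The keeper finger (light tab at about (325,285) in the crop) has turned with the lever, so the serrations are meshed and the screw is advancing. Next: lift, swing back two serrations plus the play, lower and tighten.

```bash
python3 - <<'E'
from h import *
r.movel(gp(-.6,.053),feed=.04); print(ang(), r.get_state()['ft_force']@n)
a1=-.6+1.09
arc(-.6,a1,h=.053,feed=.12,cN=40)
r.movel(gp(a1,.0437),feed=.04,contact_N=20); s=r.get_state(); print(s['t'],ang(), s['ft_force']@n,s['wrist_torque']@n)
d=grab('wrist','w4'); a=d['frame'][0:300,80:480]
cv2.imwrite('pics/w4c.png',cv2.resize(a,None,fx=1.9,fy=1.9,interpolation=cv2.INTER_CUBIC))
E
```

```text
(np.float64(-0.6032372823629513), np.float64(0.05264082398525505)) -6.294116098027917
a -0.444 False t 15.00 act -0.448 h 0.0523 Ft -1.3 Fn -6.1
a -0.289 False t 15.31 act -0.291 h 0.0523 Ft -1.0 Fn -5.7
a -0.133 False t 15.62 act -0.134 h 0.0523 Ft -1.1 Fn -4.5
a 0.023 False t 15.93 act 0.023 h 0.0524 Ft -0.2 Fn -6.1
a 0.179 False t 16.23 act 0.178 h 0.0526 Ft 0.3 Fn -5.4
a 0.334 False t 16.54 act 0.333 h 0.0528 Ft 1.8 Fn -5.6
a 0.490 False t 16.85 act 0.489 h 0.0529 Ft 1.0 Fn -7.1
17.2333 (np.float64(0.4899178023387497), np.float64(0.043876774202671096)) -3.8666927920272545 -0.12228907474384887
```

View pics/w4c.png

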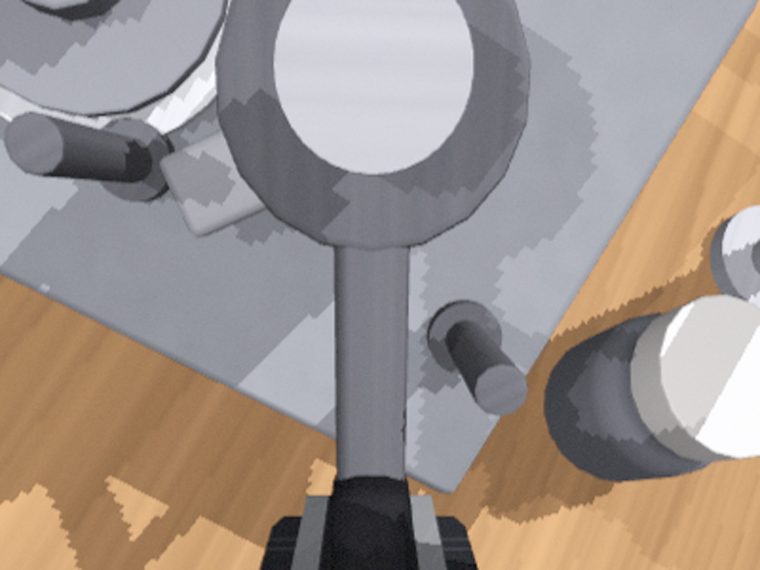

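The keeper stayed about 60° behind the lever, and the lever lowered with no resistance, so it is re-meshed two serrations back. Tightening to the stop, expected at a≈-0.35 to -0.42.

```bash
python3 - <<'E'
from h import *
arc(.49,-.25,h=.0438,feed=.1,cN=40)
arc(-.25,-.52,h=.0438,feed=.04,step=.06,cN=22)
s=r.get_state();print(s['wrist_torque']@n,s['gripper_width'])
E
```

```text
a 0.342 False t 17.58 act 0.345 h 0.0439 Ft 0.9 Fn -3.4
a 0.194 False t 17.88 act 0.199 h 0.0439 Ft 0.8 Fn -4.8
a 0.046 False t 18.18 act 0.051 h 0.0439 Ft 0.7 Fn -5.2
a -0.102 False t 18.48 act -0.097 h 0.0439 Ft -0.3 Fn -4.8
a -0.250 False t 18.78 act -0.246 h 0.0439 Ft -0.2 Fn -4.3
a -0.304 False t 19.06 act -0.298 h 0.0439 Ft -0.3 Fn -3.4
a -0.358 False t 19.33 act -0.354 h 0.0438 Ft -0.1 Fn -3.3
a -0.412 False t 19.61 act -0.410 h 0.0438 Ft 0.0 Fn -4.0
a -0.466 False t 19.88 act -0.461 h 0.0439 Ft 0.7 Fn -5.0
a -0.520 False t 20.16 act -0.497 h 0.0442 Ft 4.9 Fn -6.3
1.459091491418815 0.01525833709719528
```

```bash
python3 - <<'E'
from h import *
for a in(-.55,-.58):
    arc(a+.03,a,h=.0438,feed=.04,cN=30)
    s=r.get_state();print(s['wrist_torque']@n,s['gripper_width'])
d=grab('wrist','w5'); a=d['frame'][0:300,80:480]
cv2.imwrite('pics/w5c.png',cv2.resize(a,None,fx=1.9,fy=1.9,interpolation=cv2.INTER_CUBIC))
E
```

```text
a -0.550 False t 20.41 act -0.505 h 0.0445 Ft 8.1 Fn -8.8
1.20510002241036 0.015129308250324443
a -0.580 False t 20.66 act -0.521 h 0.0447 Ft 9.8 Fn -9.4
1.5502948018480551 0.01506222809477581
```

View pics/w5c.png

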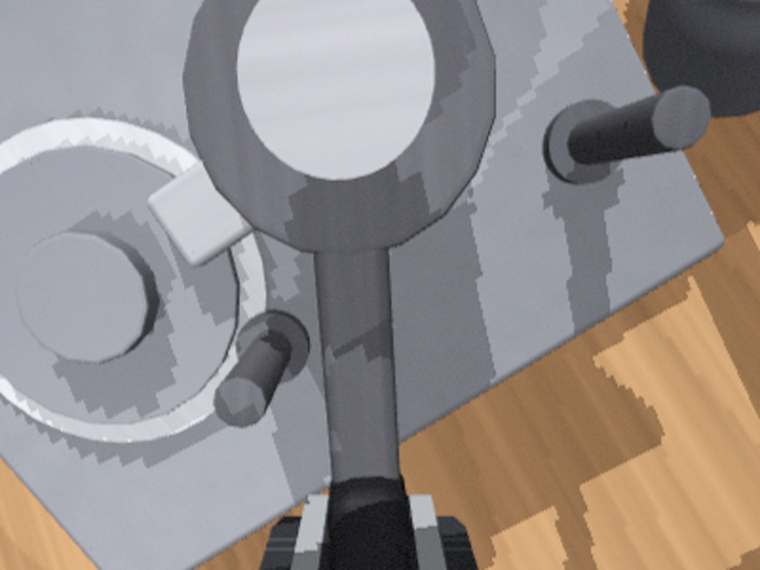

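```bash
python3 - <<'E'
from h import *
def fc(W,u,v,h):
    c,q=ray(W,u,v); t=((stud+h*n-c)@n)/(q@n); p=c+t*q-stud; return p@fx,p@oy
for f,k,ls in(('w3',None,[(370,62+0),(370,440)]),('w4',(180,200),[(373,62),(371,440)]),('w5',(172,233),[(337,75),(362,440)])):
    W=np.load(f'pics/{f}.npz')
    if k:
        x,y=fc(W,k[0]/1.9+80,k[1]/1.9,.018); print(f,'keeper a %.3f r %.4f'%(np.arctan2(-y,-x),np.hypot(x,y)))
    x0,y0=fc(W,ls[0][0]/1.9+80,ls[0][1]/1.9,.064)
    P=cloud(W)-stud; H=P@n; X=P@fx;Y=P@oy; rr=np.hypot(X,Y)
    m=(H>.03)&(H<.06)&(rr>.04)&(rr<.068)&(X<0); A=np.arctan2(-Y[m],-X[m])
    tgt={'w3':-.6,'w4':.49,'w5':-.5}[f]; A=A[abs(A-tgt)<.12]
    print(f,'screw end at',x0,y0,'lever a median %.3f n %d'%(np.median(A),len(A)))
print(ang())
E
```

```text
w3 screw end at 0.0010446313234213252 -0.0007739569565352906 lever a median -0.596 n 2468
w4 keeper a -0.674 r 0.0443
w4 screw end at 0.0011402944248156063 0.00012353094086869974 lever a median 0.493 n 2470
w5 keeper a -1.588 r 0.0444
w5 screw end at 0.0003187554359089344 -0.00042460247821470357 lever a median -0.506 n 2395
(np.float64(-0.5214029555045642), np.float64(0.04466368461037868))
```

The keeper has turned 0.91 rad since re-meshing and now points straight at the plug; the lever has stopped under load with its serrations engaged. I'll ease the load, release, back off and check.

```bash
python3 - <<'E'
from h import *
r.movel(gp(-.5,.0438),R(-.5,-1),feed=.04); s=r.get_state(); print(ang(),s['ft_force']@n,s['wrist_torque']@n)
r.release()
r.movel(gp(-.5)+.06*n,feed=.12); r.hold(.3)
W=grab('wrist','w6'); P=cloud(W)-stud; H=P@n;X=P@fx;Y=P@oy; rr=np.hypot(X,Y); A=np.arctan2(-Y,-X)
m=(H>.03)&(H<.06)&(rr>.04)&(rr<.068)&(abs(A+.5)<.2); print('lever a',np.median(A[m]),'neck top',np.percentile(H[m],[50,75]))
k=(rr>.08)&(rr<.11)&(abs(A+.5)<.08)&(H>.03)&(H<.08); print('handle',np.median(A[k]),np.median(H[k]),'face',np.median(H[(abs(H)<.006)&(rr<.1)]),'screw',np.median(H[(rr<.008)&(H>.05)]))
W2=np.load('pics/w2.npz');P=cloud(W2)-stud;H=P@n;X=P@fx;Y=P@oy; rr=np.hypot(X,Y); A=np.arctan2(-Y,-X)
m=(H>.03)&(H<.06)&(rr>.04)&(rr<.068)&(abs(A-.02)<.2); k=(rr>.08)&(rr<.11)&(abs(A-.02)<.08)&(H>.03)&(H<.08);print('before: a',np.median(A[m]),np.median(H[m]),'handle',np.median(H[k]))
print(r.get_state()['t'])
a=W['frame'][0:300,80:480]
cv2.imwrite('pics/w6c.png',cv2.resize(a,None,fx=1.9,fy=1.9,interpolation=cv2.INTER_CUBIC))
E
```

```text
(np.float64(-0.47214613460936444), np.float64(0.04412012240034344)) -6.418898798418744 0.6712189175380816
lever a -0.43033250020335445 neck top [0.0449 0.0454]
handle -0.4637118133373246 0.05458711569178347 face 0.0011500568806256596 screw 0.06456788113652982
before: a 0.00489585020446437 0.0448830236308094 handle 0.05480700460723666
22.725
```

View pics/w6c.png

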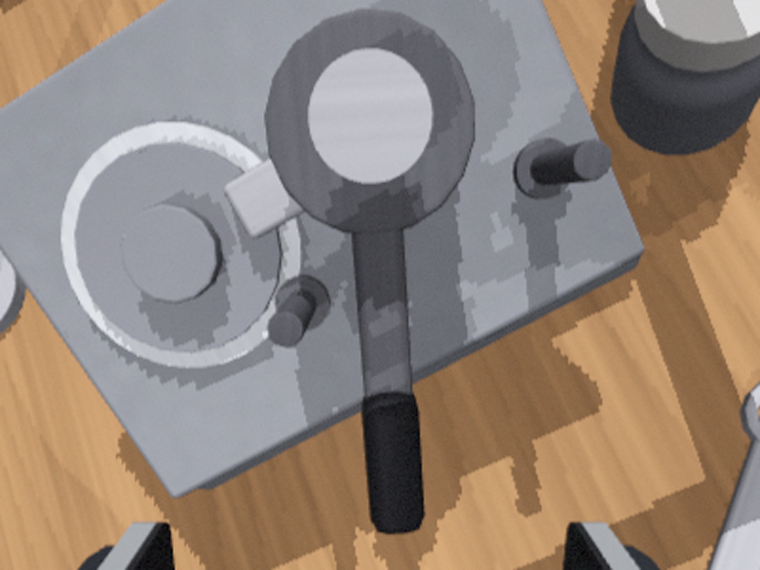

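The lever is down at its original height, at a≈-0.43, which puts the screw at its stop (an untightened screw would leave it above -0.32). The keeper at (262,197) lies over the plug rim, and the boss is at (170,253). Last, a plug height check, a retreat and hand-in.

```bash
python3 - <<'E'
from h import *
W=np.load('pics/w6.npz');P=cloud(W)-stud;h=np.median((P@n)[129:138,165:174]); print('boss',h-.00115)
c,q=ray(W,241/1.9+80,212/1.9); p=c+q*(((stud+.018*n-c)@n)/(q@n))-stud; print('keeper a',np.arctan2(-(p@oy),-(p@fx)))
if h-.00115<.0196:
    r.movel(gp(-.5)+.16*n,feed=.15); print(r.get_state()['t']); print(r.close_job())
E
```

```text
boss 0.019190796069233115
keeper a -1.5728061683351104
23.5417
the job is handed in; nothing more can be done
None
```

I pressed the plug home (19.2 mm above the plate) and tightened the screw to its hard stop in two strokes. The lever is down in its serrations, the gripper never went near the wrench, collar or jar, and I handed the job in at 23.5 s; no verdict came back.

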